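# Fit the rotor to the bench centrifuge

## Robot

A 6-joint arm with a two-finger parallel gripper is mounted at the origin on the work surface. World frame = base frame: x ahead of the robot, y to its left, z up, the work surface at z = 0. Lengths are in m, angles in degrees, forces in N, time in s.
With the tool pointing down it reaches from about 0.4 to 0.825 m from the base axis. Payload 7 kg.
Tool frame: the origin (TCP) lies at the very end of the fingers, on their centre line; the grasp point (between the pads) lies 19 mm behind it (ctrl.pinch_z is the distance from the TCP to the grasp point, in m); z points along the fingers, x is the direction in which the jaws open and shut, and the axes are right-handed (so a half turn about z gives the same grasp; the last joint's range is limited). The gripper opens to 88 mm and grips with 3 to 60 N. Pads are 19 mm wide; open, the fingers measure 130 mm over their backs; the gripper's body (78 mm by 193 mm) begins 47 mm behind the grasp point.
Start: joints at [79.59, 20.546, 0.682, 0, -70.136, -16.507], TCP at [0.306, 0.602, 0.227] pointing down, gripper open.
Joint ranges: [-176.03, 176.03], [-82.01, 121.73], [-58.28, 71.71], [-173.87, 95.51], [-174.79, -0.11], [-173.66, 173.66]. Speed limits (degrees/s): [136.94, 136.94, 172.46, 180, 180, 180].

## Interface

Orientations are given as [roll, pitch, yaw] about the fixed x, y, z axes, in that order (R = Rz(yaw) Ry(pitch) Rx(roll)).
In Python, from plant import ctrl gives the robot as it stands.
- The arm moves only by the tool carry_out, never from a script. Its argument "increments" is a list of rows, each a list of 7 numbers: the turn, a rotation vector about the world's x, y, z in degrees, then the shift along the world's x, y, z in mm, then the closure, from 0 (fully open) to 1 (shut). In form: [[ax, ay, az, dx, dy, dz, grip], ...]. A call has 1 to 20 rows; each row is the pose to reach, as a shift and turn from the pose commanded when the call began; what a row does not reach only later rows make up. A row lasts 1/8 s, in which the tool goes at most 62.5 mm and 10.7 degrees, less where a joint would pass 70% of its speed; a pose out of reach is approached as far as the arm can. A call with a gripper value outside its range is refused whole. The fingers move at their own pace and stop on an object; the grip force is fixed at half the most. Time passes only in rows, so rows that repeat a pose let the fingers close. It gives the time, the measured TCP pose, the force and the opening at its end, in the units of the state.
- ctrl.get_obs(): the state, without advancing time (a new reading comes with each control period).
- ctrl.snapshot(name): name is "side" or "top" or "wrist"; returns a dict with "pixels" (420x560x3 uint8, blue, green, red), "intrinsics" (3x3 intrinsics, pixels), "rvec" (rotation vector, rad) and "tvec" (3), from world to camera coordinates, as OpenCV has them; the wrist camera has in their place "hand_eye" (4x4, takes a point from camera to tool coordinates, whose origin is the TCP and whose axes are the tool frame's). Camera axes: x right, y down, z forward; pixel columns grow to the right and rows downward; lengths in m; the calibration is good to about 2 mm. A picture is of the moment at which its call begins: read the wrist's pose just before it. There is no depth.
- ctrl.close_job(): hands the job in, once; it reports no verdict.
Trained networks look in a picture, given as the dict that the camera call returned (one of the last four; its "shot" number tells which), for a name from the list of things; names that differ only in an ending like _2 or _b are one class to them, and where a whole thing is asked for, a point or a joint stands for the part that bears it (a point fixed in the world has none). Each returns a list of dicts, best first, with "confidence" (0 to 1); they miss things now and then, are a little off and sometimes report something else, mostly with a low value. They report only what shows in the picture. A call takes as long as a camera call.
- ctrl.search_frame(picture, label): "centre" ([x, y, z] in m, in world coordinates, good to about 4 mm: the middle of the surface that is visible of it).
- ctrl.outline_of(picture, label): "pixels" (420x560 bool, what is visible of it).
The state is a dict: "clock": time; "joint_pos": joint angles; "qvel": joint speeds; "tau": joint torques, N m; "tool_pos": TCP position; "orientation": TCP orientation; "force": force on the tool from outside, world axes, zero at the start; "moment": the same for the moment, N m; "opening": finger opening in m.
Only numpy, scipy, OpenCV 4.12 (cv2) and the standard library are available. Lean on these libraries where they do the work, as an engineer would, in place of code of your own. Each camera call takes 0.05 s, during which the arm holds its last target. There are 200 camera calls.

## Task

Pick up the centrifuge rotor from its rubber mat and fit it on the open bench centrifuge: lower it over the drive spindle, turn it gently by feel until the drive pin drops into one of its pin holes, and leave it fully home, level and released. Press only lightly, as the drive bearing is delicate (under 40 N), and leave the other things on the bench alone.

Things in the scene. Friction and masses are not known exactly. Their poses are not given: they have to be found in the camera images.
- rotor_grip (a point): Centre of the loose rotor's grip bar, on its axis, 60 mm above its underside: grasp here. Black upright bar 46 mm long (along x), 14 mm wide (y; pinch across it), from 36 to 84 mm above the underside; z up. Below it a round aluminium hub 36 mm across on a disc 104 mm across, 14 mm thick. 0.25 to 0.42 kg. Starts upright on the mat.
- rotor_under (a point): Centre of the rotor's underside; same axes as rotor_grip. Central bore 13.5 mm wide, 36 mm deep, open below only, for the spindle. Two through holes, 10 mm wide, on the y axis (square to the grip bar) 30 mm either side of the centre, steel-ringed on top: either takes the drive pin. The ten dark spots off that line are tube places and take nothing.
- mat: Flat grey rubber mat, fixed, 150 x 150 x 4 mm, on which the rotor lies at the start. Origin: centre of its underside.
- centrifuge: White bench centrifuge, fixed, lid off: housing 220 x 220 x 60 mm, with a round chamber 144 mm wide, 35 mm deep, open on top. Origin: centre of its underside; x from the front panel (two black knobs, at -x) to the back, z up. The chamber and spindle are on its z axis. Its drive bearing stands less than 40 N from the rotor.
- spindle (a point): On the spindle axis 35 mm above the bench, level with three small domed pads standing 2 mm above the steel drive plate (82 mm wide): the rotor's underside rests on them when home, its grip centre 60 mm above here. Axes as centrifuge. The spindle rises 33 mm from here, 12 mm wide, top 8 mm tapering to 6. It turns with the plate, stiffly (0.3 N m), so light rubbing leaves it.
- pin_middle (a point): Middle of the drive pin's possible places, at pad level, 30 mm from the spindle axis towards centrifuge +y (its left side); a fixed point, NOT the measured pin. The plate stopped at random, so the pin is up to 0.8 rad about the axis either way from here: see or feel for it. Pin 6 mm wide, rising 9 mm above pad level, tip slightly tapered. Until it is in a hole the rotor stands on it, 9 mm too high.
- lid_mid (a point): Bystander: the centrifuge's clear round lid, 156 mm across, 20 mm thick with a knob to 36 mm, lying on the bench. Point: its centre, 10 mm up.
- rack_mid (a point): Bystander: blue tube rack 85 x 170 mm with small white tubes, 68 mm tall. Point: its centre, 22 mm up.
- box_mid (a point): Bystander: grey flat microscope-slide box 90 x 170 x 37 mm with white lid. Point: its centre, 18 mm up.
- bottle_mid (a point): Bystander: white bottle 64 mm across, 170 mm tall. Point: its centre, 85 mm up.

How it is judged (in metres and radians):
On the way, in this order (a step that is already met when the one before it is completed fails the run):
1. the rotor is lifted clear of the mat (height (world z) of rotor_grip above 0.11 m), for 0.1 s.
2. the rotor is lowered over the spindle, its grip centre less than 80 mm above the seat point (horizontal distance between rotor_grip and spindle below 0.006 m and z of rotor_grip in the frame of spindle below 0.08 m), for 0.1 s.
At the end, for the whole second after the job is handed in: The rotor is fully home on the drive plate's pads with the pin in a pin hole: its grip centre within 4 mm of the spindle axis and less than 62.5 mm above the seat point, tilted less than 0.05 rad, at rest and released (horizontal distance between rotor_grip and spindle below 0.004 m and z of rotor_grip in the frame of spindle below 0.0625 m and angle between rotor_grip's own z axis and vertical below 0.05 rad and linear speed of rotor below 0.01 m/s and contact force between rotor and the fingers below 0.05 N); the robot touches nothing.
It fails at once if the rotor is pressed on the centrifuge with 40 N or more (contact force between rotor and centrifuge above 40 N).
It fails at once if a bystander is moved by more than 20 mm (distance of any of lid_mid, rack_mid, box_mid, bottle_mid from where it was at the start of the episode above 0.02 m).
It also fails if it takes over 67 s, if anything falls off the work surface, if the arm or the gripper's body presses on something with over 40 N, if the wrist force passes 120 N, or if a joint passes its speed limit or range.

## Working session

There is one attempt and no reset: what is moved stays moved. The work goes in short steps, Python scripts to look and compute and a tool call to move; the robot and the scene stay as the last step left them, time stands still between calls to the robot, and variables do not carry over. Pictures are saved under pics/ and viewed, about 8 in all and at most 12, crops included, and the job is handed in when it is done.

Besides the shell and the picture viewer there is one more tool, called after "Request:" as a command line: name --pt "numbers of a row" for each row, then --argument value for the rest. carry_out: Moves the arm, as the interface text tells. Its arguments: {"type":"object","properties":{"increments":{"type":"array"}},"required":["increments"]}

```bash
mkdir -p pics; cat > h.py <<'E'
import numpy as np, cv2
from scipy.spatial.transform import Rotation as R
from plant import ctrl
def cam(s,obs=None):
    K=np.array(s["intrinsics"])
    if "hand_eye" in s:
        T=np.eye(4);T[:3,:3]=R.from_euler('xyz',obs["orientation"],degrees=True).as_matrix();T[:3,3]=obs["tool_pos"]
        W=np.linalg.inv(T@np.array(s["hand_eye"]));return K,W[:3,:3],W[:3,3]
    return K,cv2.Rodrigues(np.array(s["rvec"],float))[0],np.array(s["tvec"],float).ravel()
def proj(c,P):
    K,Rm,t=c;q=(Rm@np.atleast_2d(P).T).T+t;q=q@K.T;return q[:,:2]/q[:,2:]
def atz(c,uv,z):
    K,Rm,t=c;uv=np.atleast_2d(uv);d=np.c_[uv,np.ones(len(uv))]@np.linalg.inv(K).T@Rm;o=-Rm.T@t
    return o+d*((z-o[2])/d[:,2])[:,None]
E
python3 - <<'E'
from h import *
print({k:np.round(v,3) for k,v in ctrl.get_obs().items()})
ims=[]
for n in("side","top"):
    s=ctrl.snapshot(n);cv2.imwrite(f"pics/{n}.png",s["pixels"]);c=cam(s)
    print(n,"campos",np.round(-c[1].T@c[2],3))
    for l in("rotor_grip","mat","centrifuge","spindle","lid_mid","rack_mid","box_mid","bottle_mid"):
        try:
            r=ctrl.search_frame(s,l);print(l,[(np.round(x["centre"],3),round(x["confidence"],2)) for x in r[:2]])
        except Exception as e: print(l,e)
E
```

```text
{'clock': np.float64(0.0), 'joint_pos': array([ 7.9590e+01,  2.0590e+01,  6.3400e-01, -2.0000e-02, -7.0137e+01,
       -1.6508e+01]), 'qvel': array([ 0.013,  0.042,  0.08 , -0.001, -0.049, -0.06 ]), 'tau': array([-1.0000e-03, -5.8271e+01,  2.9306e+01,  6.9970e+00,  7.0000e-03,
       -0.0000e+00]), 'tool_pos': array([0.305, 0.601, 0.226]), 'orientation': array([-1.79992e+02, -9.40000e-02, -1.16925e+02]), 'force': array([ 0.981,  0.407, -0.261]), 'moment': array([ 0.011, -0.014,  0.013]), 'opening': np.float64(0.088)}
side campos [ 0.089 -0.587  0.996]
rotor_grip [(array([0.476, 0.214, 0.015]), 0.92), (array([ 0.543, -0.235,  0.061]), 0.69)]
mat [(array([0.481, 0.227, 0.004]), 0.86)]
centrifuge [(array([ 0.546, -0.233,  0.058]), 0.68)]
spindle [(array([ 0.546, -0.234,  0.056]), 0.58)]
lid_mid [(array([ 0.743, -0.055,  0.016]), 0.77)]
rack_mid [(array([0.745, 0.159, 0.039]), 0.75), (array([ 0.46 , -0.526,  0.112]), 0.49)]
box_mid [(array([0.503, 0.518, 0.037]), 0.86)]
bottle_mid [(array([ 0.463, -0.523,  0.111]), 0.93)]
top campos [0.432 0.018 1.358]
rotor_grip [(array([0.485, 0.217, 0.018]), 0.96)]
mat [(array([0.494, 0.242, 0.004]), 0.56)]
centrifuge [(array([ 0.555, -0.218,  0.056]), 0.9)]
spindle [(array([ 0.549, -0.223,  0.062]), 0.63)]
lid_mid [(array([ 0.76 , -0.018,  0.021]), 0.63), (array([ 0.552, -0.228,  0.063]), 0.45)]
rack_mid [(array([0.762, 0.171, 0.045]), 0.83), (array([ 0.76 , -0.016,  0.02 ]), 0.7)]
box_mid [(array([0.512, 0.532, 0.041]), 0.81)]
bottle_mid [(array([ 0.48 , -0.509,  0.112]), 0.77)]
```

View pics/top.png

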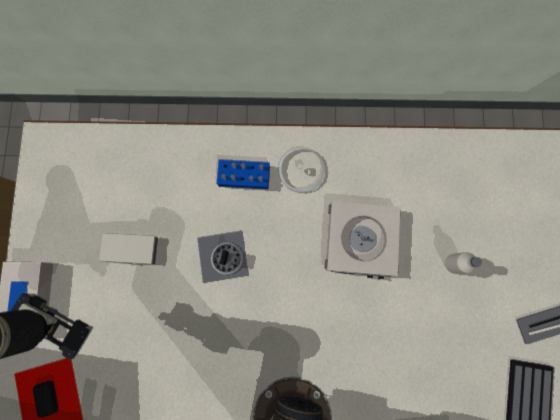

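View pics/side.png

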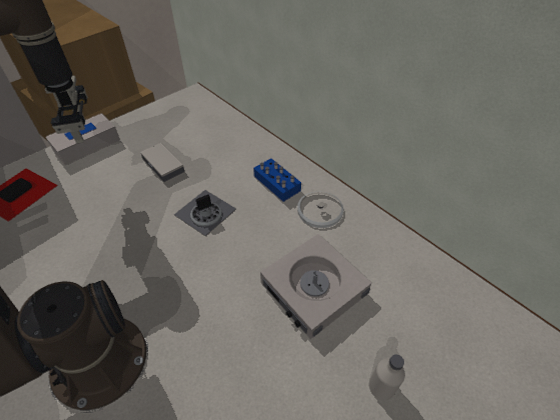

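The top view shows the rotor at about (226,258) and the centrifuge chamber at (363,238), with the base at the bottom and +x pointing up. In the side view the rotor is at (205,208) and the chamber at (316,280). Before grasping I'll look into the chamber with the wrist camera.

```bash
python3 - <<'E'
from h import *
o=ctrl.get_obs();s=ctrl.snapshot("wrist");print(np.round(s["hand_eye"],3),s["intrinsics"])
s=ctrl.snapshot("top");c=cam(s)
m=s["pixels"][225:290,190:260];cv2.imwrite("pics/t2.png",cv2.resize(np.hstack([m,s["pixels"][205:270,328:398]]),None,fx=5,fy=5,interpolation=2))
print(atz(c,[363,238],.035),atz(c,[226,258],.07),atz(c,[[330,208],[328,272],[401,209],[399,275]],.06))
E
```

```text
[[ 1.    -0.    -0.001  0.   ]
 [ 0.     0.963  0.269 -0.073]
 [ 0.001 -0.269  0.963 -0.159]
 [ 0.     0.     0.     1.   ]] [[356.83439722   0.         283.3689004 ]
 [  0.         356.83439722 207.49835937]
 [  0.           0.           1.        ]]
[[ 0.56103099 -0.22231627  0.035     ]] [[0.4882639  0.21254974 0.07      ]] [[ 0.65344209 -0.11321936  0.06      ]
 [ 0.45027427 -0.10674704  0.06      ]
 [ 0.65382726 -0.34111639  0.06      ]
 [ 0.44453144 -0.32859903  0.06      ]]
```

View pics/t2.png

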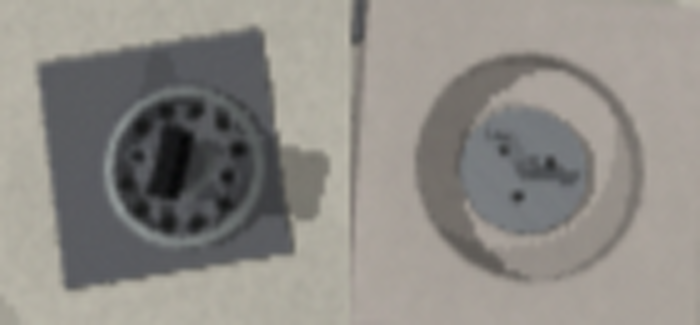

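The crop shows the rotor's bar tilted about 10° from world x and the chamber with its plate, but it's too coarse to find the pin. I'll take the wrist camera over the chamber.

Request:
carry_out --pt "0 0 5 35 -118 0 0" --pt "0 0 10 70 -235 0 0" --pt "0 0 17 105 -353 0 0" --pt "0 0 17 140 -470 0 0" --pt "0 0 17 176 -590 0 0" --pt "0 0 17 211 -706 0 0" --pt "0 0 17 246 -824 0 0" --pt "0 0 17 246 -824 0 0" --pt "0 0 17 246 -824 0 0" --pt "0 0 17 246 -824 0 0" --pt "0 0 17 246 -824 0 0" --pt "0 0 17 246 -824 0 0" --pt "0 0 17 246 -824 0 0" --pt "0 0 17 246 -824 0 0" --pt "0 0 17 246 -824 -50 0" --pt "0 0 17 246 -824 -95 0" --pt "0 0 17 246 -824 -95 0" --pt "0 0 17 246 -824 -95 0" --pt "0 0 17 246 -824 -95 0"

```text
clock: 3.38
tool_pos: [0.5531, -0.2222, 0.134]
orientation: [-179.8, -0.0, -99.9]
force: [-0.2, -0.1, 1.1]
opening: 0.0875
```

```bash
python3 - <<'E'
from h import *
import pickle
o=ctrl.get_obs();s=ctrl.snapshot("wrist");print(o["clock"],np.round(o["tool_pos"],4),o["orientation"])
cv2.imwrite("pics/w1.png",s["pixels"]);pickle.dump((o,s),open("w1.pkl","wb"))
c=cam(s,o)
print(ctrl.search_frame(s,"spindle"),[x["centre"] for x in ctrl.search_frame(s,"pin_middle")])
E
```

```text
3.375 [ 0.5531 -0.2222  0.134 ] [-1.79780885e+02 -6.08786648e-04 -9.98764530e+01]
[{'centre': [0.5898, -0.2252, 0.0633], 'confidence': 0.95}] [[0.593, -0.228, 0.06]]
```

View pics/w1.png

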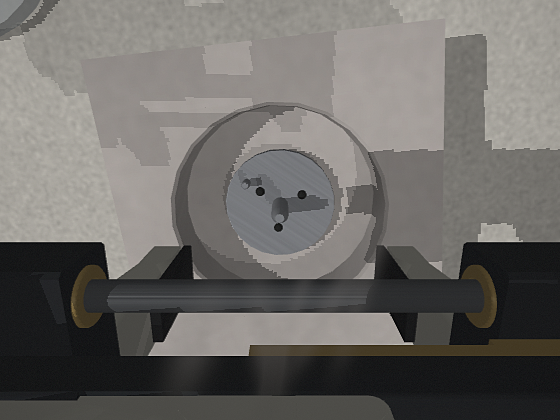

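Wrist view: the plate is centred near (280,202), three dark pads are visible, the spindle is at about (281,208) and the pin at about (247,183). I'll compute the positions and zoom in.

```bash
python3 - <<'E'
from h import *
import pickle
o,s=pickle.load(open("w1.pkl","rb"));c=cam(s,o);p=s["pixels"]
pads=atz(c,[[260,191],[302,195],[278,227]],.035);print("pads",pads.round(4))
A=np.c_[2*pads[:,:2],np.ones(3)];q=np.linalg.solve(A,(pads[:,:2]**2).sum(1));print("pad circle",q[:2].round(4),np.linalg.norm(pads[:,:2]-q[:2],axis=1).round(4))
x0,y0=215,140;k=cv2.resize(p[y0:265,x0:345],None,fx=6,fy=6,interpolation=2)
for z,r,col in((.033,.041,(0,0,255)),(.06,.072,(0,255,0)),(.068,.003,(255,0,0)),(.035,.006,(255,0,0)),(.035,.03,(0,200,255))):
    a=np.linspace(0,2*np.pi,60);P=np.c_[q[0]+r*np.cos(a),q[1]+r*np.sin(a),0*a+z]
    uv=(proj(c,P)-[x0,y0])*6+3;cv2.polylines(k,[uv.astype(int)],True,col,1)
cv2.imwrite("pics/w1c.png",k)
for uv in([245,185],[247,183]):
    for z in(.035,.044):
        d=atz(c,uv,z)[0,:2]-q[:2];print(uv,z,np.linalg.norm(d).round(4),np.degrees(np.arctan2(d[1],d[0])))
E
```

```text
pads [[ 0.5694 -0.2076  0.035 ]
 [ 0.561  -0.2378  0.035 ]
 [ 0.5394 -0.2158  0.035 ]]
pad circle [ 0.5568 -0.2204] [0.0179 0.0179 0.0179]
[245, 185] 0.035 0.0296 50.26570498731613
[245, 185] 0.044 0.0298 46.17820793059038
[247, 183] 0.035 0.0291 46.21934395921405
[247, 183] 0.044 0.0294 42.24750243455741
```

View pics/w1c.png

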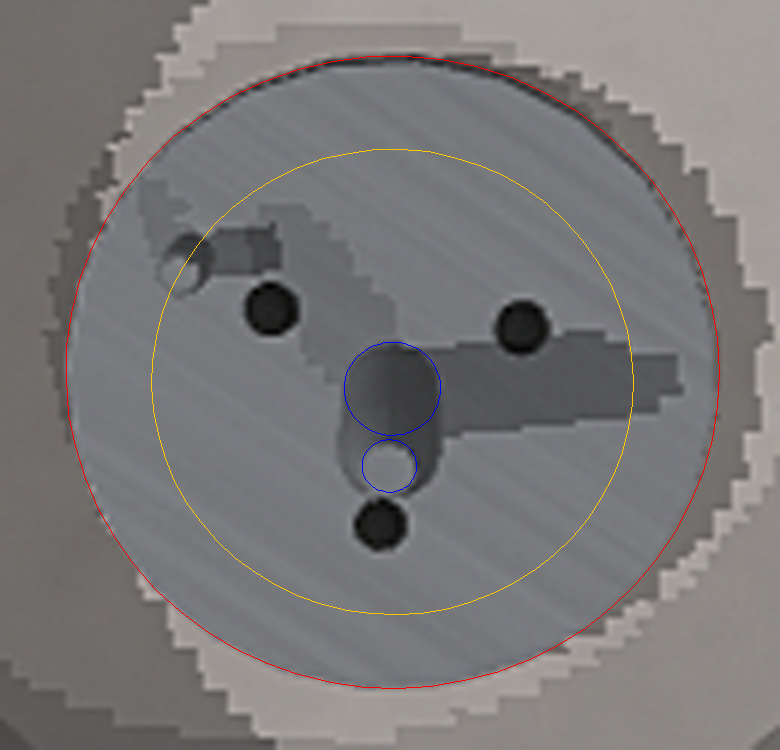

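The overlay fits (plate edge, spindle base and spindle tip). The spindle is at (0.5568,-0.2204) and the pin is at about 46° in world, 29.7 mm out against the given 30. Next is the rotor.

Request:
carry_out --pt "0 0 0 0 0 45 0" --pt "0 0 0 -9 60 45 0" --pt "0 0 0 -18 120 45 0" --pt "0 0 0 -27 180 45 0" --pt "0 0 0 -36 240 45 0" --pt "0 0 0 -45 300 45 0" --pt "0 0 0 -54 360 45 0" --pt "0 0 0 -62 415 45 0" --pt "0 0 0 -65 435 45 0" --pt "0 0 0 -65 435 45 0" --pt "0 0 0 -65 435 45 0" --pt "0 0 0 -65 435 45 0"

```text
clock: 5.03
tool_pos: [0.4868, 0.2117, 0.1767]
orientation: [-180.0, 0.0, -100.0]
force: [0.6, 0.5, 0.5]
opening: 0.0879
```

```bash
python3 - <<'E'
from h import *
import pickle
o=ctrl.get_obs();s=ctrl.snapshot("wrist");print(o["clock"],np.round(o["tool_pos"],4),o["orientation"])
p=s["pixels"].copy();pickle.dump((o,s),open("w2.pkl","wb"))
c=cam(s,o)
r=ctrl.search_frame(s,"rotor_grip");print([(x["centre"],x["confidence"]) for x in r])
cv2.imwrite("pics/w2.png",cv2.resize(p[90:310,150:410],None,fx=3,fy=2.7 and 3,interpolation=2)[:600])
E
```

```text
5.025 [0.4868 0.2117 0.1767] [-1.79996145e+02  3.64498732e-03 -9.99999939e+01]
[([0.4976, 0.2177, 0.0165], 0.58)]
```

View pics/w2.png

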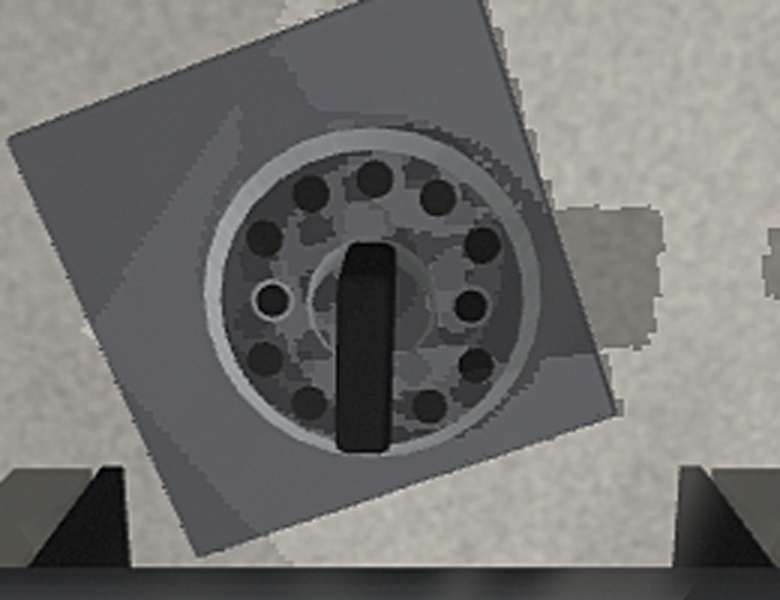

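Crop: the steel-ringed holes are at (272,300) and (471,306), and the bar's near end is at (338–390, 450).

```bash
python3 - <<'E'
from h import *
import pickle
o,s=pickle.load(open("w2.pkl","rb"));c=cam(s,o)
f=lambda u,v:[150+(u-1)/3,90+(v-1)/3]
H=atz(c,[f(272,300),f(471,306)],.018)[:,:2];m=H.mean(0);d=H[0]-H[1];a=np.degrees(np.arctan2(d[1],d[0]))
print("holes",H.round(4),"mid",m.round(4),"sep",np.linalg.norm(d).round(4),"y dir",a)
k=cv2.resize(s["pixels"][90:310,150:410],None,fx=3,fy=3,interpolation=2)
def draw(P,col): cv2.polylines(k,[((proj(c,P)-[150,90])*3+1).astype(int)],True,col,1)
t=np.linspace(0,2*np.pi,60)
draw(np.c_[m[0]+.052*np.cos(t),m[1]+.052*np.sin(t),0*t+.018],(0,0,255))
y=d/np.linalg.norm(d);x=np.array([y[1],-y[0]])
for z in(.088,):
    draw(np.array([[*(m+i*x*.023+j*y*.007),z] for i,j in((1,1),(1,-1),(-1,-1),(-1,1))]),(0,255,0))
cv2.imwrite("pics/w2c.png",k[:600])
E
```

```text
holes [[0.4942 0.2501]
 [0.4819 0.1909]] mid [0.4881 0.2205] sep 0.0605 y dir 78.21779916043805
```

View pics/w2c.png

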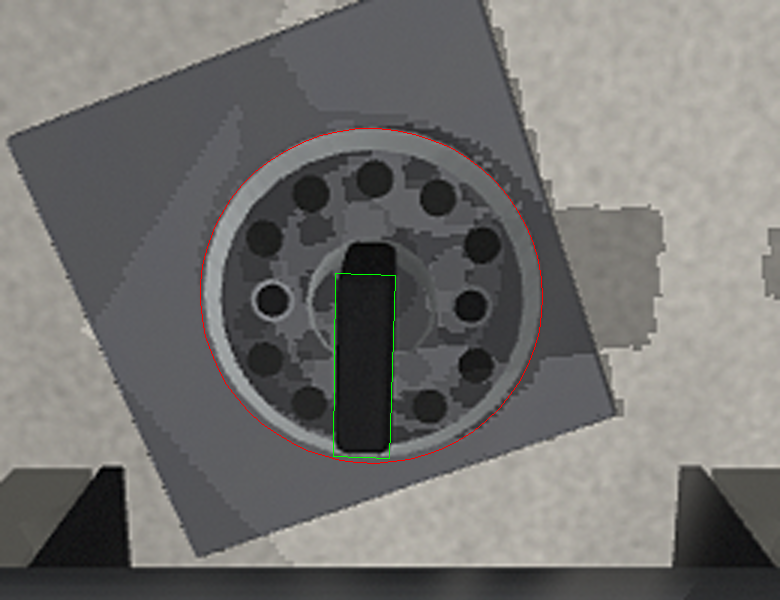

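The fit is good, with the bar about 1 mm further in +x. Descending to grasp.

Request:
carry_out --pt "0 0 -2 2 9 0 0" --pt "0 0 -2 2 9 -40 0" --pt "0 0 -2 2 9 -80 0" --pt "0 0 -2 2 9 -110 0" --pt "0 0 -2 2 9 -130 0" --pt "0 0 -2 2 9 -130 0" --pt "0 0 -2 2 9 -130 0" --pt "0 0 -2 2 9 -130 1" --pt "0 0 -2 2 9 -130 1" --pt "0 0 -2 2 9 -130 1" --pt "0 0 -2 2 9 -130 1" --pt "0 0 -2 2 9 -130 1" --pt "0 0 -2 2 9 -130 1" --pt "0 0 -2 2 9 -130 1" --pt "0 0 -2 2 9 -130 1" --pt "0 0 -2 2 9 -130 1"

```text
clock: 7.12
tool_pos: [0.4885, 0.2216, 0.0465]
orientation: [180.0, -0.0, -101.9]
force: [-0.2, -0.2, -0.1]
opening: 0.0139
```

Gripped at 13.9 mm. Lifting, carrying over the spindle and turning −32° to the pin direction.

Request:
carry_out --pt "0 0 0 0 0 30 1" --pt "0 0 0 0 0 70 1" --pt "0 0 0 0 0 110 1" --pt "0 0 0 3 -22 120 1" --pt "0 0 0 10 -64 120 1" --pt "0 0 -5 18 -114 120 1" --pt "0 0 -10 26 -168 120 1" --pt "0 0 -16 34 -222 120 1" --pt "0 0 -22 42 -276 120 1" --pt "0 0 -28 51 -330 120 1" --pt "0 0 -32 59 -382 120 1" --pt "0 0 -32 64 -420 120 1" --pt "0 0 -32 67 -436 120 1" --pt "0 0 -32 68 -442 120 1" --pt "0 0 -32 68 -442 120 1" --pt "0 0 -32 68 -442 100 1" --pt "0 0 -32 68 -442 85 1" --pt "0 0 -32 68 -442 80 1" --pt "0 0 -32 68 -442 80 1" --pt "0 0 -32 68 -442 80 1"

```text
clock: 9.62
tool_pos: [0.557, -0.2201, 0.1272]
orientation: [-180.0, 0.0, -133.9]
force: [-0.1, 0.1, -2.8]
opening: 0.0139
```

```bash
python3 - <<'E'
from h import *
import pickle
o=ctrl.get_obs();s=ctrl.snapshot("wrist");print(o["clock"],np.round(o["tool_pos"],4),o["orientation"],o["force"],o["opening"])
c=cam(s,o);p=s["pixels"].copy();t=np.linspace(0,2*np.pi,60)
T=o["tool_pos"]; zt=T[2]-.043+.014   # disc top if grip as planned
def draw(P,col): cv2.polylines(p,[proj(c,P).astype(int)],True,col,1)
draw(np.c_[T[0]+.052*np.cos(t),T[1]+.052*np.sin(t),0*t+zt],(0,0,255))
draw(np.c_[.5568+.072*np.cos(t),-.2204+.072*np.sin(t),0*t+.06],(0,255,0))
cv2.imwrite("pics/w3.png",p)
E
```

```text
9.625 [ 0.557  -0.2201  0.1272] [-1.79952812e+02  2.52122316e-02 -1.33896235e+02] [-0.07582222  0.14790374 -2.78171392] 0.0139403504219403
```

View pics/w3.png

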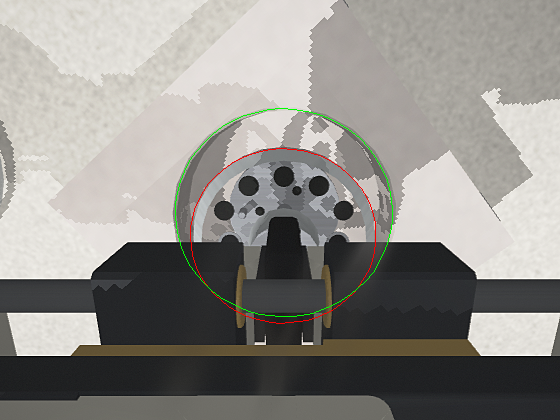

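The chamber rim and the disc both match their overlays, so it's centred. Force is −2.8 N, which is the rotor's weight. Lowering slowly over the spindle.

Request:
carry_out --pt "0 0 0 0 0 -5 1" --pt "0 0 0 0 0 -10 1" --pt "0 0 0 0 0 -13 1" --pt "0 0 0 0 0 -16 1" --pt "0 0 0 0 0 -18 1" --pt "0 0 0 0 0 -20 1" --pt "0 0 0 0 0 -20 1"

```text
clock: 10.55
tool_pos: [0.5565, -0.2201, 0.1064]
orientation: [180.0, -0.0, -133.9]
force: [-0.1, -0.2, -3.5]
opening: 0.0141
```

Request:
carry_out --pt "0 0 0 0 0 -3 1" --pt "0 0 0 0 0 -6 1" --pt "0 0 0 0 0 -9 1" --pt "0 0 0 0 0 -12 1" --pt "0 0 0 0 0 -15 1" --pt "0 0 0 0 0 -16 1" --pt "0 0 0 0 0 -16 1"

```text
clock: 11.42
tool_pos: [0.5566, -0.2202, 0.0905]
orientation: [180.0, -0.0, -133.9]
force: [-0.0, -0.4, -2.5]
opening: 0.014
```

Request:
carry_out --pt "0 0 0 0 0 -1 1" --pt "0 0 0 0 0 -2 1" --pt "0 0 0 0 0 -3 1" --pt "0 0 0 0 0 -4 1" --pt "0 0 0 0 0 -5 1" --pt "0 0 0 0 0 -5 1"

```text
clock: 12.18
tool_pos: [0.5565, -0.2202, 0.0854]
orientation: [180.0, -0.0, -133.9]
force: [-0.5, 0.4, -2.7]
opening: 0.0136
```

Request:
carry_out --pt "0 0 0 0 0 -1 1" --pt "0 0 0 0 0 -2 1" --pt "0 0 0 0 0 -3 1" --pt "0 0 0 0 0 -4 1" --pt "0 0 0 0 0 -4 1"

```text
clock: 12.8
tool_pos: [0.5565, -0.2201, 0.0815]
orientation: [180.0, -0.0, -133.9]
force: [-0.2, -0.1, -2.6]
opening: 0.0139
```

Request:
carry_out --pt "0 0 0 0 0 -1 1" --pt "0 0 0 0 0 -2 1" --pt "0 0 0 0 0 -2.5 1" --pt "0 0 0 0 0 -3 1" --pt "0 0 0 0 0 -3 1"

```text
clock: 13.42
tool_pos: [0.5565, -0.2202, 0.0785]
orientation: [180.0, -0.0, -133.9]
force: [-0.4, 0.8, -3.6]
opening: 0.0136
```

Request:
carry_out --pt "0 0 0 0 0 -0.5 1" --pt "0 0 0 0 0 -1 1" --pt "0 0 0 0 0 -1 1"

```text
clock: 13.8
tool_pos: [0.5566, -0.2202, 0.0775]
orientation: [-180.0, -0.0, -133.9]
force: [-0.5, -0.5, -2.0]
opening: 0.014
```

Request:
carry_out --pt "0 0 0 0 0 -0.5 1" --pt "0 0 0 0 0 -0.5 1"

```text
clock: 14.05
tool_pos: [0.5566, -0.2202, 0.0773]
orientation: [-180.0, 0.0, -133.9]
force: [-0.6, -0.2, -0.8]
opening: 0.0143
```

Request:
carry_out --pt "0 0 0 0 0 -0.5 1" --pt "0 0 0 0 0 -0.5 1"

```text
clock: 14.3
tool_pos: [0.5567, -0.2202, 0.0771]
orientation: [-180.0, 0.0, -133.9]
force: [-2.8, 1.6, 4.9]
opening: 0.0138
```

Firm contact at z = 0.0771, which is the expected seat height and 9 mm below the pin-standing height. Easing off, releasing and retreating.

Request:
carry_out --pt "0 0 0 0 0 0.7 1" --pt "0 0 0 0 0 0.7 0.6" --pt "0 0 0 0 0 0.7 0.4" --pt "0 0 0 0 0 0.7 0.4" --pt "0 0 0 0 0 0.7 0.4" --pt "0 0 0 0 0 0.7 0.4" --pt "0 0 0 0 0 0.7 0.4" --pt "0 0 0 0 0 20 0.4" --pt "0 0 0 0 0 60 0.4" --pt "0 0 0 0 0 100 0.2" --pt "0 0 0 0 0 120 0" --pt "0 0 0 0 0 120 0" --pt "0 0 0 0 0 120 0" --pt "0 0 0 0 0 120 0"

```text
clock: 16.05
tool_pos: [0.556, -0.22, 0.1953]
orientation: [179.9, -0.1, -133.9]
force: [0.8, 0.7, -0.0]
opening: 0.0871
```

```bash
python3 - <<'E'
from h import *
o=ctrl.get_obs();s=ctrl.snapshot("wrist");print(o["clock"],np.round(o["tool_pos"],4),o["force"],o["opening"])
c=cam(s,o);t=np.linspace(0,2*np.pi,60);x0,y0=170,80
k=cv2.resize(s["pixels"][y0:y0+190,x0:x0+230],None,fx=3,fy=3,interpolation=2)
def draw(P,col): cv2.polylines(k,[((proj(c,P)-[x0,y0])*3+1).astype(int)],True,col,1)
for z,col in((.049,(0,255,0)),(.058,(0,0,255))):
    draw(np.c_[.5567+.052*np.cos(t),-.2203+.052*np.sin(t),0*t+z],col)
    for q in(46,226):
        a=np.radians(q);draw(np.c_[.5567+.03*np.cos(a)+.005*np.cos(t),-.2203+.03*np.sin(a)+.005*np.sin(t),0*t+z],col)
y=np.array([np.cos(np.radians(46)),np.sin(np.radians(46))]);x=np.array([y[1],-y[0]]);m=np.array([.5567,-.2203])
for z,col in((.119,(0,255,0)),(.128,(0,0,255))):
    draw(np.array([[*(m+i*x*.023+j*y*.007),z] for i,j in((1,1),(1,-1),(-1,-1),(-1,1))]),col)
cv2.imwrite("pics/w4.png",k)
E
```

```text
16.05 [ 0.556  -0.22    0.1953] [ 0.78109331  0.68330976 -0.01478025] 0.08711012519972236
```

View pics/w4.png

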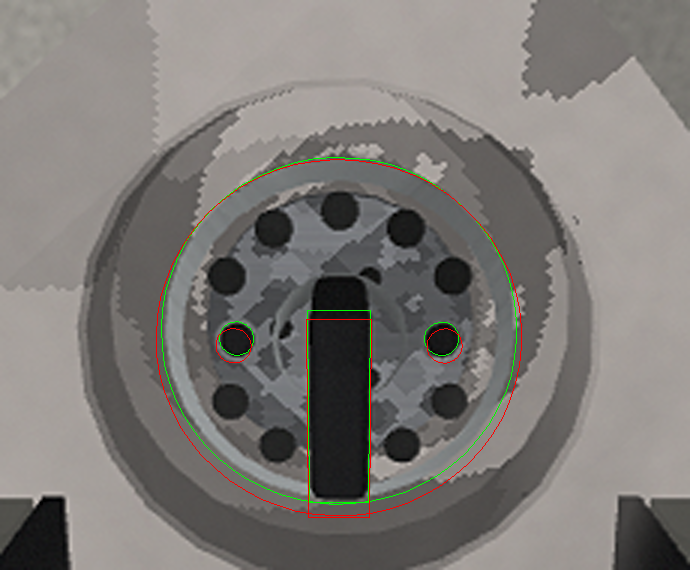

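The rotor matches the "home" overlay (green) at the disc edge, both holes and the bar end, and not the "standing on pin" one (red). It's released and level, so I'm handing in.

```bash
python3 -c "
from h import *
print(ctrl.close_job())"
```

```text
the job is handed in; nothing more can be done
None
```

The rotor is on the drive plate, fully home and released, and the job is handed in. No verdict was reported, so this rests on my own checks. The arm finished clear of everything at about 16 s, against the 67 s limit.

- **Locating the pin:** I found the spindle at (0.557, −0.220) m and the drive pin at about 46° in world from one wrist view of the open chamber. I then gripped the rotor by its bar, lifted it, and turned it −32° in the air so its hole line matched the pin.
- **Seating:** It went down over the spindle with about 1 N of side force. It passed the height where it would have stood on the pin without catching, so I did not need to turn it by feel.
- **Pressing force:** Firm contact came at the expected seat height (TCP at 0.0771 m). I eased off there at about 8 N, well under the 40 N limit.
- **Last checks:** After release the tool force was near zero. In the final wrist view the disc edge, both pin holes and the bar end matched the fully home position within 1–2 mm, not the 9 mm high one. I could not see the pin itself inside a hole; that is inferred from the seat height.
- **Other objects:** I kept the arm's path clear of the bystanders and felt no contact, but I did not take a fresh picture of them at the end.

No check failed or disagreed.

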